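Put the produce away in the sprung-lid keeper

ROBOT

A 6-joint arm with a two-finger parallel gripper is mounted at the origin on a cart in front of the work surface, level with it; the furniture and walls round the work are solid. World frame = base frame: x ahead of the robot, y to its left, z up, the work surface at z = 0. Lengths are in mm, angles in rad, forces in N, time in s.
With the tool pointing down it reaches from about 300 to 775 mm from the base axis. Payload 14.6 kg.
Tool frame: the origin (TCP) lies on the centre line of the jaws, within the pads' length; the fingertips stand 19 mm ahead of it and the grasp point (between the pads) is the TCP (bot.tip_reach is the distance from the TCP to the fingertips, in mm); y points along the fingers, x is the direction in which the jaws open and shut, and the axes are right-handed (so a half turn about y gives the same grasp; the last joint's range is limited). The gripper opens to 85 mm and grips with 20 to 120 N. Pads are 22 mm wide; open, the fingers measure 114 mm over their backs; the gripper's body (76 mm by 85 mm) begins 54 mm behind the grasp point. The pads swing forward as they close: fully open they stand 13 mm farther back than shut.
Start: joints at [-0.067, 0.3, 1.521, -0, 1.321, -0.067], TCP at [549.991, -0.002, 250.281] pointing down, gripper open.
Joint ranges: [-3.03, 3.03], [-0.79, 2.21], [0.23, 2.52], [-1.04, 4.18], [0, 3.07], [-2.55, 2.55]. Speed limits (rad/s): [2.22, 2.22, 2.57, 3.14, 3.14, 3.14].

INTERFACE

Orientations are given as a unit quaternion [w, x, y, z].
In Python, from rig import bot gives the robot as it stands. Calls block until the motion is done:
- bot.move_to(position, orientation): joint-space move of the TCP to a pose.
- bot.servo_line(position, attitude=None, speed=150, until_force=None): straight line of the TCP; attitude=None keeps the orientation; speed is the mean speed in mm/s. With until_force (N) it stops when the force on the tool has changed by that much, and returns True; else False.
- bot.move_joints(angles): joint-space move.
- bot.move_gripper(opening, grip_force=None): finger opening in mm; grip_force is the grip in N (None keeps the last); returns when the fingers have stopped.
- bot.dwell(seconds).
- bot.ik(position, orientation): joint angles nearest the present ones, or None.
- bot.read_state(): the state.
- bot.read_camera(name): name is "scene" or "side" or "wrist"; returns a dict with "image" (420x560x3 uint8, blue, green, red), "depth" (420x560 float32, mm along the optical axis (not along the pixel's ray), 0 where there is no reading), "fovy" (degrees; the focal length in pixels is half the picture's height over the tangent of half this angle, whatever the lens; pixels are square), "cx", "cy" (the principal point, pixels), "eye" and "attitude" of the camera in the world; the wrist camera has in their place "mount" (4x4, takes a point from camera to tool coordinates, whose origin is the TCP and whose axes are the tool frame's). Camera axes: x right, y down, z forward; pixel columns grow to the right and rows downward; lengths in mm; the calibration is good to about 2 mm. A picture is of the moment at which its call begins: read the wrist's pose just before it.
A pose or a line that the arm cannot do raises bot.MotionError and nothing moves.
- bot.finish_job(): hands the job in, once; it reports no verdict.
The state is a dict: "clock": time; "joint_positions": joint angles; "qvel": joint speeds; "effort": joint torques, N m; "ee_pos": TCP position; "tool_rot": TCP orientation; "ft_force": force on the tool from outside, world axes, zero at the start; "moment": the same for the moment, N m; "grip_width": finger opening in mm.
Only numpy, scipy, OpenCV 4.12 (cv2) and the standard library are available. Lean on these libraries where they do the work, as an engineer would, in place of code of your own. Each camera call takes 0.05 s, during which the arm holds its last target. There are 200 camera calls.

TASK

Put the lemons, garlic bulbs and cherry tomatoes that lie on the chopping board away in the produce keeper: push its side lever down until the last notch holds the lid open by itself, load every piece that is there, then press the release button on the lever and let the lever up slowly under your hand until the lid is fully shut and the lever fully home. At no time let the lid drop or snap towards shut, and leave the spoon and the other kitchen things where they are.

Things in the scene. Friction and masses are not known exactly. Their poses are not given: they have to be found in the camera images.
- keeper: Produce keeper: white open bin, 220 x 300 x 90 mm (its x, y, z), walls and floor 5 mm, with a wooden lid and, on its -y side, a grey gear housing (58 mm wide, 135 mm high, from x = +15 to +110 mm) and beyond it the lever. Fixed to the worktop. Origin: centre of its underside; its -x side faces the robot roughly, +z up. The lid and lever are geared together inside.
- keeper_floor (a point): centre of the bin's inner floor (5 mm above the worktop); axes as the keeper's. The mouth is 85 mm above it, the inside 210 x 290 mm.
- keeper_lid (a joint): the lid's angle: 0 = shut, about 1.75 = held open by the last notch (leaning back a little beyond upright). Hinged along the far (+x) top edge of the bin (x = +110 mm, z = 91 mm in the keeper's frame), opens upward; the lid is 220 x 300 x 8 mm. Always 2.6 times the lever's joint value.
- lid_edge (a point): middle of the lid's free edge, on its upper face
- hold_lever (a joint): the hold-open lever's angle: 0 = home, fully up (lid shut, lever pointing to the keeper's -x, 0.45 rad above level); grows as the lever is pushed down; stop at 0.76. A ratchet catches it at about 0.19, 0.43 and 0.67 (the last notch: push beyond 0.70, then let go; it settles at 0.66 to 0.68). Without a notch or a hand its spring throws it up and slams the lid.
- lever_pivot (a point): the lever's pivot: in the keeper's frame at x = +55, y = -245, z = 100 mm, axis along the keeper's y
- lever_plate (a point): middle of the upper face of the black push plate (52 x 50 mm) at the lever's end, 175 mm from the pivot and 9 mm above the lever's line. Push here, downward: the spring resists with about 7 N all the way, a little more just before each notch. z points out of the plate
- button_top (a point): middle of the upper face of the round steel release button (24 mm across, standing 15 mm out of the lever), 125 mm from the pivot and 22 mm above the lever's line when not pressed; moves with the lever
- release_button (a joint): the release button's travel: 0 = out, 0.008 = fully pressed (towards the lever, about 3 to 10 N). From 0.007 the ratchet is free and the spring pushes the lever up against whatever presses the button (about 10 N there, more than the button's own spring, so it stays pressed as long as the lever is being held down by it). Let it come out and the next notch above catches.
- board: wooden chopping board, 240 x 340 x 19 mm, fixed. Origin: centre of its underside
- lemon_a: yellow lemon, 83 x 58 x 58 (long along its x) mm, lying on the chopping board at the start (None: not there this time). Origin: centre of its underside as it first lies; z points up out of it, so its middle is 29 mm along its own z, even after it has rolled.
- lemon_b: second yellow lemon, 83 x 58 x 58 (long along its x) mm, lying on the chopping board at the start (None: not there this time). Origin: centre of its underside as it first lies; z points up out of it, so its middle is 29 mm along its own z, even after it has rolled.
- garlic_a: garlic bulb, 60 x 57 x 58 mm, lying on the chopping board at the start (None: not there this time). Origin: centre of its underside as it first lies; z points up out of it, so its middle is 25 mm along its own z, even after it has rolled.
- garlic_b: second garlic bulb, 60 x 57 x 58 mm, lying on the chopping board at the start (None: not there this time). Origin: centre of its underside as it first lies; z points up out of it, so its middle is 25 mm along its own z, even after it has rolled.
- tomato_a: small red cherry tomato, 29 x 29 x 30 mm, lying on the chopping board at the start (None: not there this time). Origin: centre of its underside as it first lies; z points up out of it, so its middle is 15 mm along its own z, even after it has rolled.
- tomato_b: second small red cherry tomato, 29 x 29 x 30 mm, lying on the chopping board at the start (None: not there this time). Origin: centre of its underside as it first lies; z points up out of it, so its middle is 15 mm along its own z, even after it has rolled.
- serving_spoon: steel serving spoon, 201 x 43 x 14 mm, lying along the far edge of the board; leave it. Origin: centre of its underside
- timer: kitchen timer, 62 mm across, 57 mm high, to the right of the keeper; leave it. Origin: centre of its underside
- purple_mug: purple mug, 80 x 110 x 89 mm, on the right; leave it. Origin: centre of its underside
- salt_mill: clear salt mill with a chrome crown, 49 mm across, 164 mm high, at the back; leave it. Origin: centre of its underside

How it is judged:
By the outcome, as a careful person would: the job done as asked, in the order asked, and still so for the second after the job is handed in, with the robot touching nothing.
Of lemon_a, lemon_b, garlic_a, garlic_b, tomato_a, tomato_b only 4 to 6 are there at a start; the rules pass over those that are not, and their reading is None.
At some moment in a run one of garlic_a, garlic_b may be knocked a few centimetres aside while the robot is not near it.
Once in a run the grip may slacken for a moment while it holds something.
It also fails if it takes over 210 s, if anything falls off the work surface, if the arm or the gripper's body presses on something with over 40 N, if the wrist force passes 120 N, or if a joint passes its speed limit or range.

## Working session

There is one attempt and no reset: what is moved stays moved. The work goes in short steps, each a Python script; the robot and the scene stay as the last script left them, time stands still between calls to the robot, and variables do not carry over. Pictures are saved under pics/ and viewed, about 12 in all and at most 16, crops included, and the job is handed in when it is done.

```bash
ls; mkdir -p pics
cat > h.py <<'E'
import numpy as np, cv2
from scipy.spatial.transform import Rotation as R
from rig import bot
def q2R(q): return R.from_quat([q[1],q[2],q[3],q[0]]).as_matrix()
def att(a):
    a=np.asarray(a,float); return a if a.shape==(3,3) else q2R(a)
def cloud(c, wp=None):
    d=c["depth"]; h,w=d.shape; f=h/2/np.tan(np.radians(c["fovy"])/2)
    u,v=np.meshgrid(np.arange(w),np.arange(h))
    P=np.stack([(u-c["cx"])/f*d,(v-c["cy"])/f*d,d],-1)
    if wp is not None:
        M=np.asarray(c["mount"]); P=P@M[:3,:3].T+M[:3,3]; return P@q2R(wp[1]).T+np.asarray(wp[0])
    return P@att(c["attitude"]).T+np.asarray(c["eye"])
def quat(M):
    x,y,z,w=R.from_matrix(M).as_quat(); return [w,x,y,z]
def down(a):
    """tool pointing down, jaws open along world direction at angle a; y tool = -z"""
    x=np.array([np.cos(a),np.sin(a),0]); y=np.array([0,0,-1.]); return quat(np.stack([x,y,np.cross(x,y)],1))
E
python3 - <<'E'
from h import *
s=bot.read_state(); print(s); print(q2R(s["tool_rot"]).round(2))
for n in ("scene","side","wrist"):
    c=bot.read_camera(n); cv2.imwrite(f"pics/{n}0.png",c["image"]); 
    P=cloud(c,(s["ee_pos"],s["tool_rot"]) if n=="wrist" else None); np.save(f"{n}0.npy",P)
    print(n,{k:v for k,v in c.items() if k not in("image","depth")})
E
```

```text
pics
{'clock': 0.0, 'joint_positions': array([-6.65834010e-02,  3.00480127e-01,  1.52167004e+00, -1.72591608e-05,
        1.32074828e+00, -6.66103821e-02]), 'qvel': array([ 0.00046481, -0.00137254,  0.00028253, -0.0024994 , -0.00113384,
       -0.00064055]), 'effort': array([ 2.33377898e-03, -5.43485534e+01, -3.61782753e+01,  2.82532977e-05,
        4.14875918e-03, -3.55991256e-05]), 'ee_pos': array([5.49744392e+02, 1.94561630e-02, 2.49678735e+02]), 'tool_rot': array([ 7.07131455e-01, -7.07081806e-01,  4.49984074e-04,  4.72090175e-04]), 'ft_force': array([0.39603727, 0.47161988, 0.80848995]), 'moment': array([-0.0417534 ,  0.00657526,  0.036685  ]), 'grip_width': 85.65236875608272}
[[ 1. -0. -0.]
 [ 0.  0.  1.]
 [-0. -1.  0.]]
scene {'fovy': 54.79956408042882, 'cx': 279.28135345742544, 'cy': 206.60495956836172, 'eye': array([-147.49200077,  603.52214415, 1178.78736273]), 'attitude': array([ 0.14915066, -0.38364697,  0.85025282, -0.32808417])}
side {'fovy': 53.53942935683774, 'cx': 274.8018776090299, 'cy': 210.4232918303872, 'eye': array([-378.2794659 ,  156.27431648, 1486.75330619]), 'attitude': array([ 0.1964796 , -0.59109138,  0.7449432 , -0.23888569])}
wrist {'fovy': 59.81818745613205, 'cx': 278.8936476956829, 'cy': 210.8373633901017, 'mount': array([[ 9.99999704e-01,  5.78629292e-04, -5.07220245e-04,
         1.39936146e+00],
       [ 6.49182501e-04, -2.80545331e-01,  9.59840557e-01,
        -1.23244380e+02],
       [ 4.13093590e-04, -9.59840603e-01, -2.80545624e-01,
         7.02930591e+01],
       [ 0.00000000e+00,  0.00000000e+00,  0.00000000e+00,
         1.00000000e+00]])}
```

View pics/scene0.png

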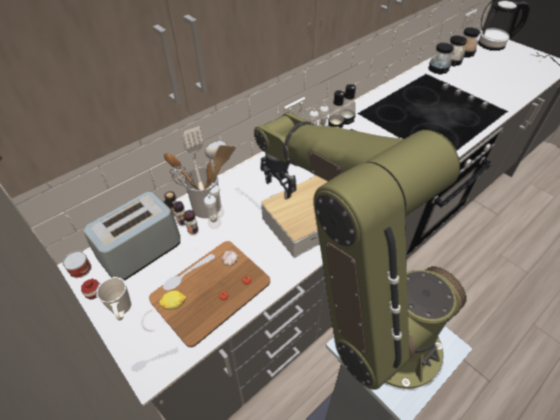

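View pics/side0.png

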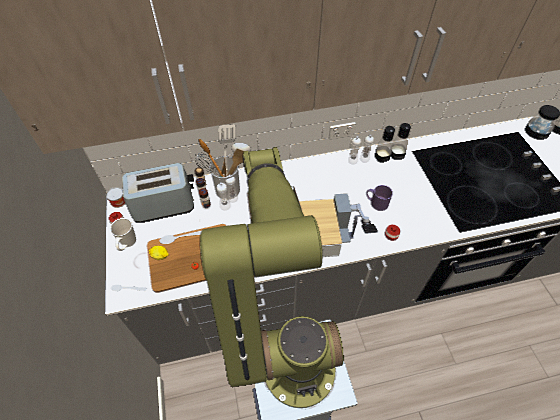

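The scene shows a board with one lemon (172,299), garlic (230,258), and tomatoes (223,296) and (247,281). The side view shows the keeper with its housing at (345,215) and the black plate at (370,227). Next I'll get closer wrist views.

Run:
```python
from h import *
P=np.load("scene0.npy"); S=np.load("side0.npy")
for u,v in [(172,299),(230,258),(223,296),(247,281),(233,243),(270,283),(193,341),(151,295),(290,210),(263,211)]: print("sc",u,v,P[v,u].round())
for u,v in [(370,227),(345,205),(325,215),(378,197),(392,232),(332,252)]: print("sd",u,v,S[v,u].round())
for p in [(480,330),(480,-60)]:
    for z in (400,330):
        for a in (0,np.pi/2,-np.pi/2): print(p,z,a, bot.ik([*p,z],down(a)) is not None)
```

```text
sc 172 299 [536. 439.  76.]
sc 230 258 [550. 211.  61.]
sc 223 296 [-147.  604. 1179.]
sc 247 281 [453. 217.  42.]
sc 233 243 [625. 147.  15.]
sc 270 283 [417. 150.   1.]
sc 193 341 [410. 458.  17.]
sc 151 295 [629. 474.  19.]
sc 290 210 [550. -60. 101.]
sc 263 211 [640.  -8.  59.]
sd 370 227 [ 391. -373.  184.]
sd 345 205 [ 545. -333.  133.]
sd 325 215 [ 537. -249.  102.]
sd 378 197 [ 584. -499.   88.]
sd 392 232 [ 430. -510.   42.]
sd 332 252 [ 403. -244.   29.]
(480, 330) 400 0 True
(480, 330) 400 1.5707963267948966 True
(480, 330) 400 -1.5707963267948966 True
(480, 330) 330 0 True
(480, 330) 330 1.5707963267948966 True
(480, 330) 330 -1.5707963267948966 True
(480, -60) 400 0 True
(480, -60) 400 1.5707963267948966 True
(480, -60) 400 -1.5707963267948966 True
(480, -60) 330 0 True
(480, -60) 330 1.5707963267948966 True
(480, -60) 330 -1.5707963267948966 True
```

Run:
```python
from h import *
def snap(n):
    s=bot.read_state(); c=bot.read_camera("wrist"); cv2.imwrite(f"pics/{n}.png",c["image"]); np.save(n+".npy",cloud(c,(s["ee_pos"],s["tool_rot"])))
bot.move_to([430,320,400],down(np.pi/2)); snap("w1")
c=bot.read_camera("scene"); cv2.imwrite("pics/scene1.png",c["image"]); np.save("scene1.npy",cloud(c))
c=bot.read_camera("side"); cv2.imwrite("pics/side1.png",c["image"]); np.save("side1.npy",cloud(c))
bot.move_to([430,-200,430],down(np.pi/2)); snap("w2")
print(bot.read_state()["clock"])
a=cv2.imread("pics/w1.png");b=cv2.imread("pics/w2.png")
```

```text
3.625
```

View pics/w1.png

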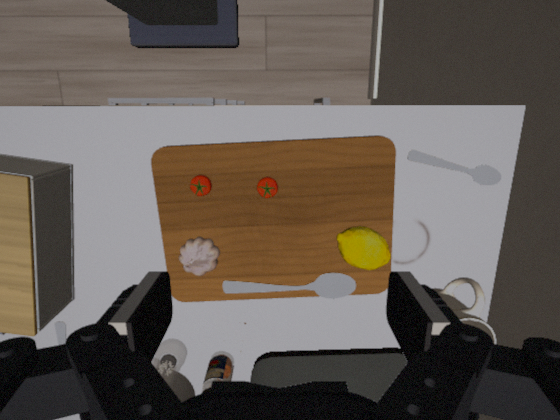

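View pics/w2.png

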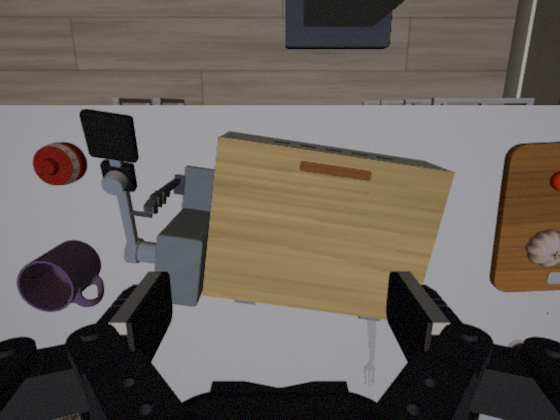

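The board view shows exactly four pieces: tomatoes (200,186) and (267,187), garlic (199,257) and the lemon (364,248). The keeper view shows the lid corners at about (222,135), (452,170), (424,316) and (205,294), the plate at (108,136), the button at (116,182) and the pivot at (140,252). I'll fit the poses from these.

Run:
```python
from h import *
W=np.load("w2.npy").reshape(420,560,3)
im=cv2.imread("pics/w2.png")
# lid: z 92..104, wood coloured
z=W[...,2]; hsv=cv2.cvtColor(im,cv2.COLOR_BGR2HSV)
m=(z>85)&(z<112)&(hsv[...,1]>50)
n,l,st,ce=cv2.connectedComponentsWithStats(m.astype(np.uint8)); k=1+np.argmax(st[1:,4]); 
p=W[l==k]; print("lid",len(p),np.median(p[:,2]))
r=cv2.minAreaRect(p[:,:2].astype(np.float32)); print(r, cv2.boxPoints(r).round(1))
for u,v in [(108,136),(90,115),(130,120),(130,155),(116,182),(114,176),(128,215),(140,252),(60,165),(65,275),(185,250),(200,180)]: print(u,v,W[v,u].round(1))
B=np.load("w1.npy"); 
for u,v in [(200,186),(267,187),(199,257),(364,248),(290,286),(335,286),(155,150),(395,138),(392,292)]: print(u,v,B[v,u].round(1))
im=cv2.imread("pics/w1.png"); hsv=cv2.cvtColor(im,cv2.COLOR_BGR2HSV); z=B[...,2]
top=(z>26)&(z<100)
n,l,st,ce=cv2.connectedComponentsWithStats(top.astype(np.uint8))
for i in range(1,n):
    if st[i,4]>100:
        q=B[l==i]; print(st[i],q.mean(0).round(1),q.min(0).round(1),q.max(0).round(1), [np.round(t,1) for t in cv2.minAreaRect(q[:,:2].astype(np.float32))])
```

```text
lid 33977 99.43183261596243
((528.932861328125, -143.99990844726562), (300.0899353027344, 221.91094970703125), 81.54192352294922) [[ 397.1 -276.1]
 [ 616.6 -308.7]
 [ 660.8  -11.9]
 [ 441.3   20.7]]
108 136 [ 390.5 -368.4  187.9]
90 115 [ 370.4 -380.6  193.1]
130 120 [ 375.  -343.3  192.4]
130 155 [ 410.6 -353.4  176.7]
116 182 [ 439.1 -371.8  175.5]
114 176 [ 433.2 -374.2  173.2]
128 215 [ 487.9 -381.   134.7]
140 252 [ 545.  -380.7  112.4]
60 165 [ 442.7 -507.8   42.5]
65 275 [ 590.4 -499.8   87.1]
185 250 [ 533.3 -316.1  133.8]
200 180 [ 470.4 -319.4   10.5]
200 186 [466.3 211.5  38.8]
267 187 [467.9 302.2  38.8]
199 257 [560.  209.2  62.5]
364 248 [541.7 430.   76. ]
290 286 [620.  334.6  32.4]
335 286 [626.1 403.5  21. ]
155 150 [420.4 147.8  16.8]
395 138 [406.2 482.2  -0.6]
392 292 [428.7 361.2 398.8]
[ 495    8   65  341 9538] [507.6 658.7  58.4] [248.4 656.4  26. ] [719.9 661.2 100. ] [array([484.1, 658.6]), array([  4.7, 471.5]), np.float64(89.9)]
[   0  158   65  178 9769] [538.3  -3.7  78.8] [429.6 -59.8  26. ] [659.5  22.3 100. ] [array([544.2, -18. ]), array([229.9,  82
[... 786 characters left out ...]
 575.4  71.5] [595.6 553.5  26.1] [640.5 592.8  99.9] [array([615.5, 573.9]), array([34., 45.]), np.float64(77.9)]
[461 320  30  17 156] [660.6 598.3  71.8] [638.1 577.9  35.6] [677.9 602.   99.8] [array([655.2, 593.1]), array([43.7, 13.9]), np.float64(23.8)]
[153 349  37  53 865] [755.8 148.9  48.5] [732.8 119.5  26.2] [827.7 168.1  85.7] [array([778.7, 155.2]), array([99.4, 36.5]), np.float64(25.9)]
[ 250  353  157   37 4384] [745.1 394.6  59.9] [738.1 271.7  26.1] [774.3 515.3 100. ] [array([746.8, 392. ]), array([ 24.3, 245.5]), np.float64(7.2)]
[201 360  31  33 571] [759.2 221.1  52.2] [753.1 200.6  26. ] [776.6 241.7  90.4] [array([763.8, 222.2]), array([41.4, 20.8]), np.float64(83.3)]
```

```bash
cat >> h.py <<'E'
YAW=-0.1475; C=np.array([529.,-144.,0]); RK=R.from_euler("z",YAW).as_matrix()
def K(p): return C+RK@np.asarray(p,float)      # keeper -> world
def iK(P): return (np.asarray(P)-C)@RK
def lev(th,r,h):
    """keeper-frame-built world point at radius r, height h over the lever line; and tool attitude normal to it"""
    f=0.45-th; d=np.array([-np.cos(f),0,np.sin(f)]); n=np.array([np.sin(f),0,np.cos(f)])
    p=K(np.array([55,-245,100])+r*d+h*n)
    Y=-(RK@n); X=RK@np.array([0,1.,0]); return p,quat(np.stack([X,Y,np.cross(X,Y)],1)),RK@n
E
python3 - <<'E'
from h import *
W=np.load("w2.npy"); im=cv2.imread("pics/w2.png")
cv2.imwrite("pics/w2c.png",cv2.resize(im[90:290,70:230],None,fx=3.5,fy=3,interpolation=cv2.INTER_CUBIC)[:600])
k=iK(W); 
m=(k[...,0]<-65)&(k[...,0]>-140)&(k[...,1]<-190)&(k[...,1]>-300)&(k[...,2]>160)&(im.max(-1)<60)
q=k[m]; print("plate kf",len(q),q.mean(0),np.percentile(q,[2,98],axis=0).round(1))
print("expect",iK(lev(0,175,9)[0]),"button",iK(lev(0,125,22)[0]))
m=(k[...,0]<-25)&(k[...,0]>-80)&(k[...,1]<-190)&(k[...,1]>-300)&(k[...,2]>150)
# pixels closest to button height surface
f=.45; h=(k-np.array([55,-245,100]))@np.array([np.sin(f),0,np.cos(f)]); r=(k-np.array([55,-245,100]))@np.array([-np.cos(f),0,np.sin(f)])
for lo,hi in((6,13),(17,26)):
    mm=m&(h>lo)&(h<hi)&(r<147); print(lo,mm.sum(),r[mm].mean(),k[mm][:,1].mean(),np.percentile(k[mm][:,1],[3,97]),h[mm].mean(),np.percentile(r[mm],[3,97]))
mp=(r>150)&(r<200)&(abs(k[...,1]+245)<40)&(abs(h-9)<12); print("plate h",np.median(h[mp]),np.percentile(r[mp],[2,98]))
print(bot.tip_reach)
for th in np.arange(0,.77,.12):
    for (r_,h_) in((175,9),(125,22)):
        p,q,n=lev(th,r_,h_); print(round(th,2),r_,bot.ik(p+n*(bot.tip_reach),q))
E
```

```text
plate kf 2550 [-101.27108832 -241.90702956  183.64725189] [[-125.8 -265.7  163.7]
 [ -67.1 -219.8  194.2]]
expect [ -98.6635531  -245.          184.22299239] button [ -47.98664604 -245.          174.18052802]
6 236 133.3666917137719 -240.6557950602934 [-257.64310761 -229.46521378] 8.037419594665284 [113.77473773 141.33633741]
17 328 127.22656817281725 -243.67407120656816 [-254.44129324 -233.87955313] 20.277721813104684 [116.49901706 136.69487319]
plate h 8.185610653792493 [153.26795631 199.22057841]
19.0
0.0 175 [-0.71643349  0.54527366  1.3446491  -0.23704785  1.63628537 -2.10904374]
0.0 125 [-0.67604011  0.65418797  1.19716804 -0.22255282  1.68262709 -2.08013761]
0.12 175 [-0.74880722  0.48593153  1.45368867 -0.18515183  1.47883672 -2.12929825]
0.12 125 [-0.70359089  0.58597509  1.30999889 -0.17204725  1.52934036 -2.09513045]
0.24 175 [-0.78338299  0.43732032  1.55591583 -0.12814484  1.32017313 -2.16415552]
0.24 125 [-0.73346159  0.526649    1.41655439 -0.11778521  1.37547118 -2.12360489]
0.36 175 [-0.81967057  0.40084324  1.65087604 -0.06105486  1.16105149 -2.21664363]
0.36 125 [-0.76540149  0.47720297  1.51675113 -0.05544252  1.22155838 -2.16779547]
0.48 175 [-0.85695681  0.37810092  1.73779017  0.02317757  1.00305899 -2.29249546]
0.48 125 [-0.79899913  0.43887918  1.6101806   0.0207504   1.0687658  -2.23206479]
0.6 175 [-0.89429188  0.37075445  1.8155802   0.13560786  0.84937207 -2.40183455]
0.6 125 [-0.8336539   0.41309661  1.69614788  0.11934136  0.91939009 -2.32399623]
0.72 175 None
0.72 125 [-0.8685603   0.40134175  1.77369517  0.25364254  0.77785031 -2.45622649]
```

View pics/w2c.png

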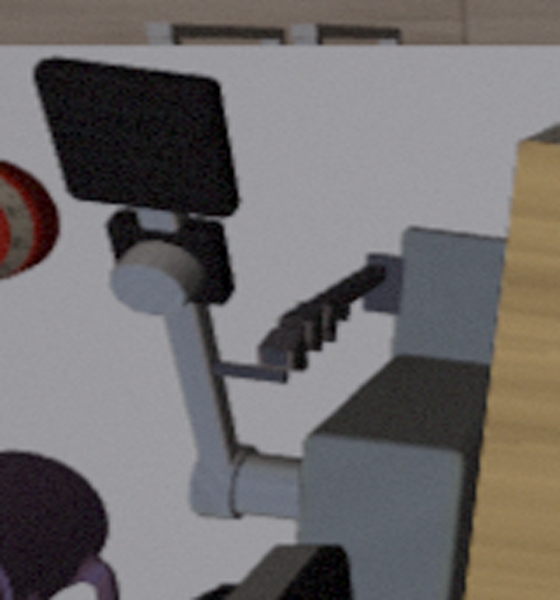

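```bash
sed -i 's/X=RK@np.array(\[0,1.,0\])/X=RK@np.array([0,-1.,0])/; s/\[55,-245,100\])+r/[54,-243.5,100])+r/' h.py
python3 - <<'E'
from h import *
for th in np.arange(0,.77,.15):
    for (r_,h_) in((175,9),(125,22)):
        p,q,n=lev(th,r_,h_); j=bot.ik(p+n*(bot.tip_reach),q); print(round(th,2),r_,None if j is None else np.round(j,2))
E
```

```text
0.0 175 [-0.72  0.54  1.35 -0.24  1.63  1.03]
0.0 125 [-0.67  0.65  1.2  -0.22  1.68  1.06]
0.15 175 [-0.76  0.47  1.48 -0.17  1.44  1.01]
0.15 125 [-0.71  0.57  1.34 -0.16  1.49  1.04]
0.3 175 [-0.8   0.41  1.61 -0.1   1.24  0.95]
0.3 125 [-0.75  0.5   1.47 -0.09  1.3   1.  ]
0.45 175 [-0.85  0.38  1.72 -0.    1.04  0.87]
0.45 125 [-0.79  0.44  1.59 -0.    1.11  0.93]
0.6 175 [-0.89  0.37  1.82  0.14  0.85  0.74]
0.6 125 [-0.83  0.41  1.7   0.12  0.92  0.82]
0.75 175 [-0.94  0.38  1.9   0.34  0.67  0.53]
0.75 125 [-0.88  0.4   1.8   0.3   0.74  0.64]
```

Run:
```python
from h import *
bot.move_gripper(0)
T=bot.tip_reach
p,q,n=lev(0,175,9); bot.move_to(p+n*(T+50),q)
f0=bot.read_state()["ft_force"]; 
hit=bot.servo_line(p+n*(T-6),q,speed=30,until_force=3)
s=bot.read_state(); off=(np.array(s["ee_pos"])-p)@n-T; print("contact",hit,off)
th=0
def F(): return bot.read_state()["ft_force"]-f0
while th<0.725:
    th=min(th+.04,.728); p,q,n=lev(th,175,9); bot.servo_line(p+n*(T+off),q,speed=40)
    f=F(); print(round(th,3),round(f@n,1),end="; ")
    if f@n>30: break
print(bot.read_state()["clock"])
```

```text
contact True -0.6006561389008205
0.04 6.2; 0.08 7.0; 0.12 6.1; 0.16 5.7; 0.2 6.8; 0.24 6.2; 0.28 5.8; 0.32 7.0; 0.36 6.2; 0.4 6.0; 0.44 6.3; 0.48 6.9; 0.52 7.4; 0.56 6.2; 0.6 5.9; 0.64 7.3; 0.68 6.6; 0.72 8.1; 0.728 6.5; 14.6083
```

Run:
```python
from h import *
T=bot.tip_reach
for th in (.738,.72,.705,.69,.675,.66,.645):
    p,q,n=lev(th,175,9); bot.servo_line(p+n*(T-.6),q,speed=20)
    s=bot.read_state(); print(th,round(s["ft_force"]@n,1))
```

```text
0.738 7.0
0.72 7.7
0.705 7.0
0.69 7.0
0.675 7.1
0.66 0.1
0.645 -0.1
```

```bash
cat >> h.py <<'E'
def look(pos=(430,320,400),name=None):
    bot.move_to(list(pos),down(np.pi/2)); bot.dwell(.2)
    s=bot.read_state(); c=bot.read_camera("wrist"); W=cloud(c,(s["ee_pos"],s["tool_rot"])); im=c["image"]
    if name: cv2.imwrite(f"pics/{name}.png",im); np.save(name+".npy",W)
    M=np.asarray(c["mount"]); Rt=q2R(s["tool_rot"]); eye=Rt@M[:3,3]+s["ee_pos"]; A=Rt@M[:3,:3]
    f=210/np.tan(np.radians(c["fovy"])/2)
    def ray(u,v,z):
        d=A@np.array([(u-c["cx"])/f,(v-c["cy"])/f,1]); return eye+d*(z-eye[2])/d[2]
    hsv=cv2.cvtColor(im,cv2.COLOR_BGR2HSV); H,S,V=cv2.split(hsv)
    reg=(W[...,0]>380)&(W[...,0]<680)&(W[...,1]>100)&(W[...,1]<520)&(W[...,2]<110)
    masks={"lemon":reg&(H>20)&(H<36)&(S>170)&(V>90),"tomato":reg&((H<6)|(H>172))&(S>170)&(V>60),
           "garlic":reg&(W[...,2]>40)&(S<90)}
    out=[]
    for k,m in masks.items():
        m=cv2.morphologyEx(m.astype(np.uint8),cv2.MORPH_CLOSE,np.ones((9,9)))
        n,l,st,ce=cv2.connectedComponentsWithStats(m)
        for i in range(1,n):
            if st[i,4]<120: continue
            zc={"lemon":48,"tomato":34,"garlic":44}[k]
            v,u=np.nonzero(l==i); pts=np.array([ray(a,b,zc)[:2] for a,b in zip(u,v)]); mu=pts.mean(0)
            w,E=np.linalg.eigh(np.cov((pts-mu).T)); ax=E[:,1]
            out.append((k,mu,np.arctan2(ax[1],ax[0]),4*np.sqrt(w),st[i,4]))
    return out
E
python3 - <<'E'
from h import *
T=bot.tip_reach
p,q,n=lev(.645,175,9); bot.servo_line(p+n*(T+120),q,speed=150)
bot.move_to([430,-200,400],down(np.pi/2))
s=bot.read_state(); c=bot.read_camera("wrist"); W=cloud(c,(s["ee_pos"],s["tool_rot"])); cv2.imwrite("pics/w3.png",c["image"])
k=iK(W).reshape(-1,3); m=(abs(k[:,1]+243.5)<20)&(k[:,0]<-85)&(k[:,0]>-150)&(k[:,2]>40)&(k[:,2]<100); print("plate",k[m].mean(0),"expect .67",iK(lev(.67,175,9)[0]))
bot.move_gripper(85)
for o in look(name="w4"): print(o)
c=bot.read_camera("side"); cv2.imwrite("pics/side2.png",c["image"])
print(bot.read_state()["clock"])
E
```

```text
plate [-117.2328387  -243.48947479   70.78235654] expect .67 [-118.74612024 -243.5          70.592893  ]
('lemon', array([553.13262242, 436.20303967]), np.float64(1.0311537556187922), array([58.7847937 , 80.15376375]), np.int32(1756))
('tomato', array([466.20426496, 303.1198807 ]), np.float64(1.317200727292699), array([21.32846074, 30.3812035 ]), np.int32(173))
('garlic', array([566.24679802, 204.3254084 ]), np.float64(2.4578028840340704), array([53.61864643, 58.87884398]), np.int32(1134))
22.9167
```

View pics/side2.png

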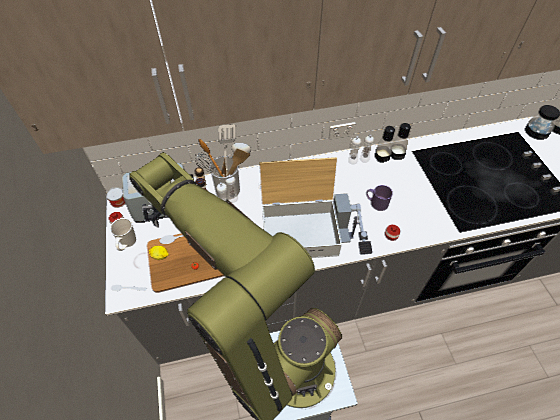

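The side view shows the lid standing open at (300,180), an empty bin, and the lever held down at (363,245). The plate height matches 0.67 rad. I'll load the garlic first.

```bash
sed -i 's/&(S>170)&(V>60)/\&(S>120)\&(V>40)/; s/(H<6)|(H>172)/(H<8)|(H>168)/' h.py
cat >> h.py <<'E'
def pick(xy,a,z,opening,force):
    q=down(a); bot.move_gripper(opening); bot.move_to([*xy,z+90],q)
    bot.servo_line([*xy,z],q,speed=120); bot.move_gripper(0,force); w=bot.read_state()["grip_width"]
    bot.servo_line([*xy,190],q,speed=150); bot.dwell(.1); print("grip",w,bot.read_state()["grip_width"]); return w
def place(kx,ky,z,opening):
    p=K([kx,ky,0]); q=down(YAW)
    bot.move_to([p[0],p[1],190],q); w=bot.read_state()["grip_width"]; print("over bin",w)
    if w<8: return False
    bot.servo_line([p[0],p[1],z],q,speed=120); bot.move_gripper(opening); print("rel",bot.read_state()["grip_width"])
    bot.servo_line([p[0],p[1],230],q,speed=150); return True
E
python3 - <<'E'
from h import *
pick([565.5,204],0,46,85,35)
print(place(0,-85,44,80))
for o in look(name="w5"): print(o)
print(bot.read_state()["clock"])
E
```

```text
grip 54.72287527473981 54.59121078712553
over bin 54.52267069788843
rel 79.94683158387751
True
('lemon', array([553.04950536, 436.07196642]), np.float64(1.037475135779888), array([59.20812202, 80.04850236]), np.int32(1768))
('tomato', array([465.86907558, 211.45969486]), np.float64(2.161332321119307), array([27.54340949, 28.31494872]), np.int32(319))
('tomato', array([468.60354695, 301.77809775]), np.float64(2.1080028445060557), array([27.00133574, 28.06055589]), np.int32(308))
33.925
```

Run:
```python
from h import *
pick([553,436],1.035-np.pi/2,53,71,45)
print(place(0,85,52,78))
for o in look(name="w6"): print(o)
print(bot.read_state()["clock"])
```

```text
grip 55.100088980319704 55.24008612891158
over bin 55.23713298756743
rel 78.26760459529869
True
('tomato', array([465.77373558, 211.43191166]), np.float64(1.9580188020047937), array([27.34074407, 28.43074962]), np.int32(317))
('tomato', array([468.78185227, 302.1448432 ]), np.float64(2.977355953917174), array([27.13127498, 28.43758998]), np.int32(314))
45.0333
```

Before placing the tomatoes, I'll check the bin.

Run:
```python
from h import *
pick([466,211.5],0,41,60,25)
bot.move_to([430,-120,380],down(np.pi/2)); c=bot.read_camera("wrist"); cv2.imwrite("pics/w7.png",c["image"])
print(bot.read_state()["grip_width"],bot.read_state()["clock"])
```

```text
grip 25.042046415877113 25.133908455821548
25.36620865420014 51.15
```

View pics/w7.png

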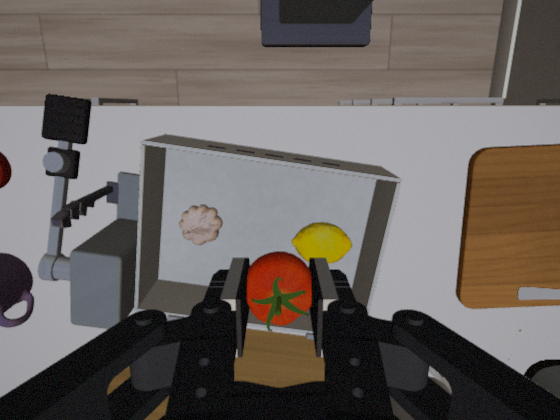

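The bin holds the garlic at (200,224) and the lemon at (322,243), with the middle free. The tomato is in the jaws.

Run:
```python
from h import *
print(place(-45,-15,38,48))
o=look(name="w8"); print(o)
t=[x for x in o if x[0]=="tomato"][0][1]
pick(t,0,41,60,25)
print(place(35,-15,38,46))
for o in look(name="w9"): print(o)
bot.move_gripper(0)
bot.move_to([430,-160,400],down(np.pi/2)); c=bot.read_camera("wrist"); cv2.imwrite("pics/w10.png",c["image"])
print(bot.read_state()["clock"])
```

```text
over bin 25.224328997375135
rel 47.5926598953983
True
[('tomato', array([468.42473702, 302.16292219]), np.float64(1.5558248593960637), array([27.29705548, 27.61074118]), np.int32(305))]
grip 25.47204788935224 25.761910986898965
over bin 25.656752573820736
rel 45.63902983454532
True
71.4917
```

View pics/w10.png

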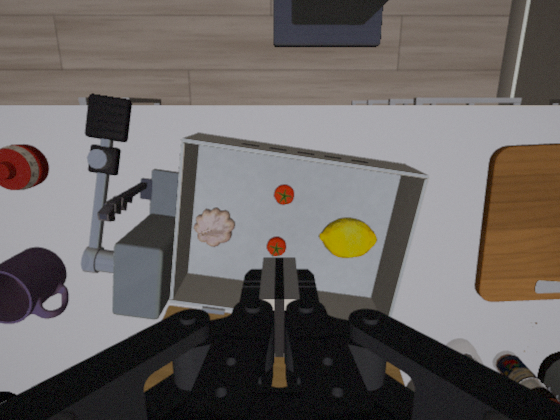

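All four pieces lie flat in the bin: garlic (215,227), tomatoes (284,194) and (277,246), lemon (349,238). The board is empty. Next I press the button.

Run:
```python
from h import *
T=bot.tip_reach
p,q,n=lev(.67,125,22); bot.move_to(p+n*(T+100),q); bot.servo_line(p+n*(T+15),q,speed=80); bot.dwell(.3)
f0=bot.read_state()["ft_force"]
hit=bot.servo_line(p+n*(T-6),q,speed=15,until_force=2)
s=bot.read_state(); print(hit,"contact off",(s["ee_pos"]-p)@n-T,(s["ft_force"]-f0)@n)
for d in np.arange(1,12.1,1):
    bot.servo_line(p+n*(T-d),q,speed=10); s=bot.read_state(); f=(s["ft_force"]-f0)@n; print(d,round(f,1),end="; ")
    if f>20: break
print(s["clock"]); np.save("f0.npy",f0)
```

```text
True contact off -0.09087205179377023 4.454531578192786
1.0 5.9; 2.0 4.3; 3.0 10.4; 4.0 10.7; 5.0 10.7; 6.0 10.8; 7.0 11.9; 8.0 10.8; 9.0 11.9; 10.0 10.9; 11.0 10.8; 12.0 11.8; 79.3
```

Run:
```python
from h import *
T=bot.tip_reach; f0=np.load("f0.npy")
for th in (.70,.72,.735,.745,.755,.765,.775):
    p,q,n=lev(th,125,14); bot.servo_line(p+n*T,q,speed=10); s=bot.read_state(); f=(s["ft_force"]-f0)@n; print(th,round(f,1),end="; ")
    if f>17: break
print(s["clock"])
```

```text
0.7 10.5; 0.72 10.8; 0.735 10.6; 0.745 11.5; 0.755 11.6; 0.765 14.2; 0.775 29.0; 81.4333
```

Run:
```python
from h import *
T=bot.tip_reach; f0=np.load("f0.npy")
for th in np.arange(.75,.54,-.03):
    p,q,n=lev(th,125,14); bot.servo_line(p+n*T,q,speed=12); s=bot.read_state(); f=(s["ft_force"]-f0)@n; print(round(th,2),round(f,1),end="; ")
    if f<5: break
c=bot.read_camera("side"); cv2.imwrite("pics/side3.png",c["image"][120:300,220:420].repeat(3,0).repeat(3,1))
print(s["clock"])
```

```text
0.75 11.2; 0.72 11.6; 0.69 12.0; 0.66 11.6; 0.63 11.8; 0.6 11.1; 0.57 10.8; 84.7
```

View pics/side3.png

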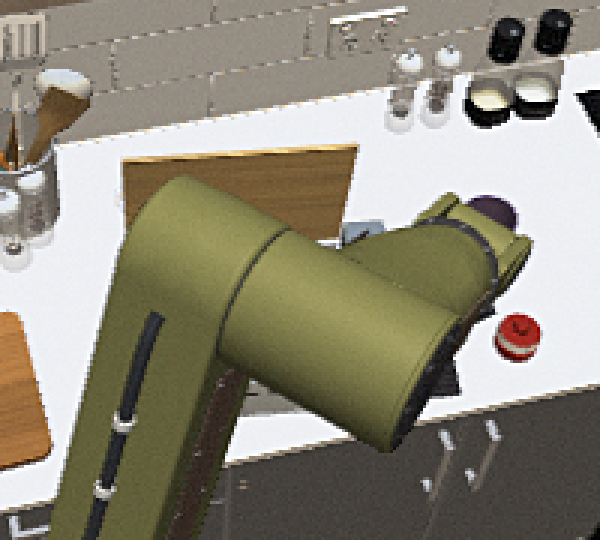

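The lid is following the hand. Before going on, I'll check that the forearm stays clear of the lid's sweep.

Run:
```python
from h import *
for nm in("side","scene"):
    c=bot.read_camera(nm); W=cloud(c); k=iK(W).reshape(-1,3); hsv=cv2.cvtColor(c["image"],cv2.COLOR_BGR2HSV).reshape(-1,3)
    r=np.hypot(k[:,0]-110,k[:,2]-91); g=(hsv[:,0]>22)&(hsv[:,0]<40)&(hsv[:,1]>90)
    for y0 in range(-260,160,60):
        m=g&(k[:,1]>=y0)&(k[:,1]<y0+60)&(k[:,2]>150)&(c["depth"].ravel()>0)
        if m.sum(): i=np.argmin(np.where(m,r,9e9)); print(nm,y0,m.sum(),r[i].round(),k[i].round())
```

```text
side -260 193 319.0 [ -55. -232.  364.]
side -200 345 363.0 [ -82. -200.  400.]
side -140 469 216.0 [  91. -103.  307.]
side -80 1300 98.0 [ 97. -26. 188.]
side -20 1846 106.0 [ 96. -17. 196.]
side 40 2023 172.0 [ 91.  94. 262.]
side 100 2913 538.0 [-401.  102.  259.]
```

The small-radius readings are the lid itself. The arm surface is at a radius of at least 320 mm from the hinge, against a lid sweep of 220 mm, so it is clear.

Run:
```python
from h import *
T=bot.tip_reach; f0=np.load("f0.npy")
for th in np.arange(.54,.02,-.03):
    p,q,n=lev(th,125,14); bot.servo_line(p+n*T,q,speed=12); s=bot.read_state(); fv=s["ft_force"]-f0; f=fv@n; print(round(th,2),round(f,1),round(np.linalg.norm(fv-f*n),1),end="; ")
    if f<5 or f>25: break
print(s["clock"])
```

```text
0.54 10.5 4.7; 0.51 11.3 5.2; 0.48 11.6 5.1; 0.45 11.2 5.3; 0.42 11.6 4.7; 0.39 11.5 4.5; 0.36 12.1 4.6; 0.33 10.6 4.7; 0.3 10.8 4.5; 0.27 9.8 3.9; 0.24 11.0 3.7; 0.21 10.6 4.1; 0.18 10.8 4.4; 0.15 10.1 3.2; 0.12 10.7 4.4; 0.09 9.4 4.1; 0.06 9.8 3.3; 0.03 9.8 3.4; 93.4
```

Run:
```python
from h import *
T=bot.tip_reach; f0=np.load("f0.npy")
def go(th,h,sp):
    p,q,n=lev(th,125,h); bot.servo_line(p+n*T,q,speed=sp); s=bot.read_state(); print(round(th,3),h,round((s["ft_force"]-f0)@n,1),end="; ")
for th in (.02,.01,0,-.01): go(th,14,5)
p0=lev(0,125,14)
for h in (14.5,15.5,16.5,17.5,19,21,23,26): go(0,h,5)
go(0,130,120)
bot.move_to([430,-200,430],down(np.pi/2)); s=bot.read_state(); c=bot.read_camera("wrist"); W=cloud(c,(s["ee_pos"],s["tool_rot"])); im=c["image"]; cv2.imwrite("pics/w11.png",im)
k=iK(W)
m=(abs(k[...,0]+98)<25)&(abs(k[...,1]+243.5)<24)&(im.max(-1)<60)&(k[...,2]>140); q=k[m]; A=np.c_[q[:,0],np.ones(len(q))]; sl=np.linalg.lstsq(A,q[:,2],rcond=None)[0]; print("\nplate",q.mean(0),"slope angle",np.arctan(-sl[0]), iK(lev(0,175,9)[0]))
for x in(-95,-50,0,50,95):
    mm=(abs(k[...,0]-x)<5)&(abs(k[...,1])<120)&(k[...,2]>60)&(k[...,2]<300); print("lid x",x,np.median(k[mm][:,2]) if mm.sum() else None,end=" ")
W2=np.load("w2.npy"); k2=iK(W2); mm=(abs(k2[...,0]+95)<5)&(abs(k2[...,1])<120)&(k2[...,2]>60); print("\nbefore x-95",np.median(k2[mm][:,2]), bot.read_state()["clock"])
```

```text
0.02 14 9.3; 0.01 14 9.7; 0 14 2.6; -0.01 14 2.4; 0 14.5 2.4; 0 15.5 2.5; 0 16.5 2.5; 0 17.5 2.3; 0 19 2.4; 0 21 1.6; 0 23 0.2; 0 26 0.9; 0 130 1.0; 
plate [-101.73600723 -241.86058828  184.44277875] slope angle 0.4653239457356881 [ -99.6635531  -243.5         184.22299239]
lid x -95 99.8409441189849 lid x -50 99.47638160532084 lid x 0 99.42598577326213 lid x 50 99.33118146640577 lid x 95 99.32899788097966 
before x-95 479.778445816539 102.4
```

View pics/w11.png

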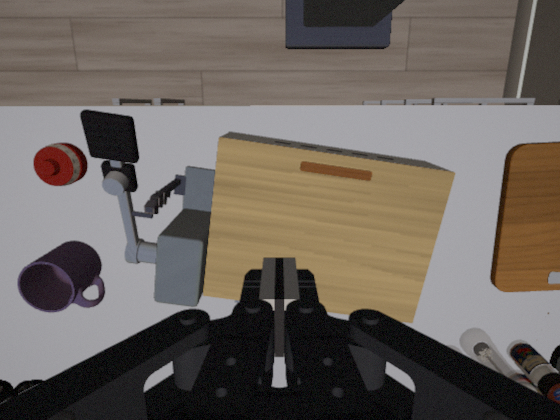

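The lid is flat (z 99 to 100 mm everywhere) and the lever is home, matching the first picture. I'll check the spoon once more, then hand in.

Run:
```python
from h import *
a=cv2.imread("pics/w1.png")[265:305,215:365]; b=cv2.imread("pics/w9.png")[265:305,215:365]
print("spoon diff",np.abs(a.astype(int)-b).mean(),cv2.phaseCorrelate(a[...,1].astype(np.float64),b[...,1].astype(np.float64)))
bot.finish_job()
```

```text
spoon diff 29.92522222222222 ((-0.48100599232962793, -0.4731328416431708), 0.24022737694295312)
the job is handed in; nothing more can be done
```

View pics/w9.png

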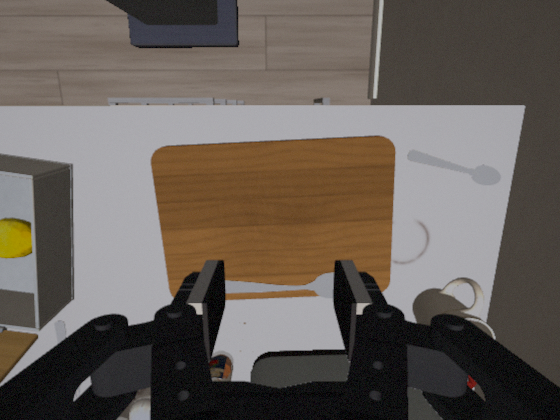

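The job is handed in: everything that was on the board is in the produce keeper, the lid is shut and the lever is home. Only four pieces were there this time: one lemon, one garlic bulb and two cherry tomatoes.

- **Opening:** I pushed the lever past the last notch and eased off. The force dropped to zero and the plate's height matched 0.67 rad, with the lid standing open by itself.
- **Loading:** All four pieces went in without a dropped grip. A picture showed them lying flat in the bin and the board empty except for the spoon.
- **Closing:** I pressed the button fully, briefly pushing the lever to its stop with about 29 N. I then let the lever up in small steps with a steady 9 to 12 N against the hand, so the lid never ran free.
- **Final checks:** The lid's top measured flat at 99 to 100 mm. The plate stood at 184 mm, where it belongs when home, and the lever and lid looked as they did at the start. The clock read 102 s.

**Spoon check:** my automatic comparison was inconclusive (mean difference 30) because the fingers covered part of the spoon in the later picture. Looking at that picture after handing in, the visible part of the spoon lies where it did at the start. The timer and mug also look unmoved. I made no separate check of the salt mill.

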